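# Switch off a bench power box and take off its snap-in cover

## Robot

A 6-joint arm with a two-finger parallel gripper is mounted at the origin on the work surface. World frame = base frame: x ahead of the robot, y to its left, z up, the work surface at z = 0. Lengths are in m, angles in degrees, forces in N, time in s.
With the tool pointing down it reaches from about 0.35 to 0.775 m from the base axis. Payload 5.5 kg.
Tool frame: the origin (TCP) lies between the finger pads; the fingertips stand 11 mm ahead of it and the grasp point (between the pads) lies 8 mm behind it; z points along the fingers, y is the line along which they close (so a half turn about z gives the same grasp; the last joint's range is limited). The gripper opens to 85 mm and grips with 20 to 120 N. Pads are 22 mm wide; open, the fingers measure 114 mm over their backs; the gripper's body (76 mm by 85 mm) begins 54 mm behind the grasp point. The pads swing forward as they close: fully open they stand 13 mm farther back than shut.
Start: joints at [62.876, 17.945, 2.641, 74.691, 0, 82.002], TCP at [0.188, 0.543, 0.242] pointing down, gripper open.
Joint ranges: [-158.12, 158.12], [-49.38, 96.58], [-58.88, 72.47], [-126.05, 133.96], [-84.25, 85.87], [-180, 180]. Speed limits (degrees/s): [147.25, 147.25, 180, 180, 180, 180].

## Interface

Orientations are given as [roll, pitch, yaw] about the fixed x, y, z axes, in that order (R = Rz(yaw) Ry(pitch) Rx(roll)).
In Python, from station import * gives the robot as it stands.
- The arm moves only by the tool send_rows, never from a script. Its argument "motion" is a list of rows, each an object of numbers: "wx", "wy", "wz": the turn, a rotation vector about the tool's x, y, z in rad; "tx", "ty", "tz": the shift along the tool's x, y, z in mm; "gripper": the opening, from 0 (shut) to 1 (fully open). In form: [{"wx": .., "wy": .., "wz": .., "tx": .., "ty": .., "tz": .., "gripper": ..}, ...]. A call has 1 to 10 rows; each row shifts and turns the commanded pose from where the row before left it, along the tool's axes as they then stand; what a row does not reach is not made up. A row lasts 1/10 s, in which the tool goes at most 50 mm and 8.59 degrees, less where a joint would pass 70% of its speed; a pose out of reach is approached as far as the arm can. A call with a gripper value outside its range is refused whole. The fingers move at their own pace and stop on an object; "squeeze" is the grip in N (left out, the last holds). Time passes only in rows, so rows that do not move let the fingers close. It gives the time, the measured TCP pose, the force, the opening and the grip force at its end, in the units of the state.
- get_state(): the state, without advancing time (a new reading comes with each control period).
- get_image(name): name is "scene" or "top" or "wrist"; returns the picture (420x560x3 uint8, red, green, blue); there is no depth.
- camera_info(name): a dict with "vertical_fov" (degrees; the focal length in pixels is half the picture's height over the tangent of half this angle, whatever the lens; pixels are square), "cx", "cy" (the principal point, pixels), "xyz" and "attitude" of the camera in the world. Camera axes: x right, y down, z forward; pixel columns grow to the right and rows downward; lengths in m; the calibration is good to about 2 mm. The wrist camera is an equidistant fisheye: a pixel r from the principal point sees the ray r / f radians off the axis. A picture is of the moment at which its call begins: read the wrist's pose just before it. camera_info takes no time and is no camera call; for the wrist camera it gives the pose at the moment of the call.
- job_done(): hands the job in; it is judged then, once.
Trained networks look in the newest picture that a camera, given by its name, has taken for a name from the list of things; names that differ only in an ending like _2 or _b are one class to them, and where a whole thing is asked for, a point or a joint stands for the part that bears it (a point fixed in the world has none). Each returns a list of dicts, best first, with "conf" (0 to 1); they miss things now and then, are a little off and sometimes report something else, mostly with a low value. They report only what shows in the picture. A call takes as long as a camera call. They do not tell look-alikes from the thing itself.
- recognise(label, camera): "position" ([row, column] as shares, 0 to 1, of the picture: columns of its width, rows of its height, amid what is visible of it).
- tip_of(label, camera): "position" ([row, column] as shares, 0 to 1, of the picture: columns of its width, rows of its height: a listed point, or the origin of a listed thing).
The state is a dict: "time": time; "joint_positions": joint angles; "joint_velocities": joint speeds; "tau": joint torques, N m; "position": TCP position; "eef_rot": TCP orientation; "contact_force": force on the tool from outside, world axes, zero at the start; "wrist_torque": the same for the moment, N m; "grip_width": finger opening in m; "gripper_force": force on a finger pad.
Only numpy, scipy, OpenCV 4.12 (cv2) and the standard library are available. Lean on these libraries where they do the work, as an engineer would, in place of code of your own. Each camera call takes 0.05 s, during which the arm holds its last target. There are 200 camera calls.

## Task

Make the white bench power box safe and open it: slide its lock aside as far as it goes, leave it there, and press the power button it was covering all the way down. Then squeeze in both snap tabs of the cover while it is still seated, lift the cover off and lay it down flat, feet down, in the middle of the black rubber mat. Take it up again by its centre rib only, with the tabs sprung out, and set it (not dropping it) flat and released on the floor of the empty plywood tray, without disturbing the solder spool, marker, bottle or iron stand.

Things in the scene. Friction and masses are not known exactly. Their poses are not given: they have to be found in the camera images.
- power_box: Bench power box, white, 150 x 180 x 55 mm (x, y, z), fixed. Origin: centre of its underside, z up. In its frame the cover (centre y = -40 mm) closes a 108 x 56 mm opening in the 4 mm thick top; the button (x = -30, y = +52 mm) under its lock is beside it. The lock runs along x between two rails 16 mm high, 19.5 to 23.5 mm either side of the button's centre in y.
- lock_fin (a point): Centre of the top of the lock's upright fin. The lock is a grey plate 40 x 36 x 4 mm (x, y, z) whose underside is 10.5 mm above the box top; on its middle stands the fin, 10 mm thick along x, 24 mm wide along y, 26 mm high (top 40.5 mm above the box top). Axes as the power box.
- lock (a joint): How far the lock has been slid (m) in the power box's +x direction: starts at 0 to 0.006 (covering the button), end stop 0.050. It resists with about 1.5 N of friction and stays where it is left.
- button_top (a point): Centre of the top of the power button: a black disc 24 mm in diameter, its top 8 mm above the box top, hidden under the lock's plate until the lock is slid to its stop (plate edge then 30 mm from the button's centre in x). Pressed straight down.
- power_button (a joint): How far the button is pressed (m): 0 up, 0.005 fully down. It springs back; 1.4 N to start, 4.9 N fully down.
- cover: Loose grey plastic cover, 120 to 200 g. Origin: centre of the underside of its plate (on the box top when fitted); z up, x along its length. Plate 120 x 62 x 4 mm (x, y, z), notched to 42 mm width over the middle 48 mm. Two feet under it (x = +-48 mm, 52 mm wide) reach 15 mm below the plate: laid flat on a surface, the origin is 15 mm above it. Snap tabs: see the tab joints.
- cover_rib (a point): Centre of the top of the cover's centre rib, which stands upright in the middle of its plate: 12 mm thick along x, 26 mm wide along y, its top 32 mm above the cover's origin. Axes as the cover.
- cover_seat (a point): Point on the box top where the cover's origin lies when it is fitted. Axes as the power box.
- tab_left (a joint): Inward travel (m) of the snap tab at the cover's +y side: 0 free, 0.006 stop; 2 N to start, 8 N fully in; springs back. Tab: upright tongue in the notch, 24 mm wide (x), outer face at y = 26 mm, top 32 mm above, foot 13 mm below the cover's origin. Below, a barb reaching y = 32 mm hooks 4 mm under the edge of the box's opening: both tabs must be in over 4 mm to lift the cover straight up.
- tab_right (a joint): The same, mirrored, for the tab at the cover's -y side. The outer faces of the two tabs are 52 mm apart when free, 40 mm when fully squeezed.
- mat: Black rubber mat, 170 x 130 x 3 mm (x, y, z), fixed flat on the table. Origin: centre of its underside; long side along its x.
- tray_free: The empty plywood tray, open at the top, outside 140 x 78 x 44 mm (x, y, z), walls and floor 4 mm (inside 132 x 70 mm, 40 mm deep), fixed. Origin: centre of its underside; long side along its x. The cover fits lengthwise, either way round; fingers outside the tabs do not fit between the walls.
- tray_floor (a point): Centre of the empty tray's inner floor. Axes as the tray.
- tray_full: A second tray of the same size, filled with lying battery cells; fixed; not to be used. Origin: centre of its underside.
- spool: Loose solder spool standing near the box: a flanged reel 56 mm in diameter, 32 mm high. Origin: centre of its underside. Leave alone.
- marker: Loose black marker lying on the table, 152 x 14 x 14 mm, long along its x. Origin: under its middle. Leave alone.
- flux: Loose upright bottle, 44 mm in diameter, 100 mm high. Origin: centre of its underside. Leave alone.
- iron_stand: Soldering-iron stand, fixed: base 70 x 70 x 20 mm with a wire coil and an iron handle upright, 170 mm high. Origin: centre of its underside. Keep clear.
Mind the look-alikes: they are no part of the job. Of the things shaped like the mat, the black one is meant. Leave any red look-alike of the cover alone.

How it is judged:
By the outcome, as a careful person would: the job done as asked, in the order asked, and still so for the second after the job is handed in, with the robot touching nothing.
It also fails if it takes over 69 s, if anything falls off the work surface, if the arm or the gripper's body presses on something with over 40 N, if the wrist force passes 120 N, or if a joint passes its speed limit or range.

## Working session

There is one attempt and no reset: what is moved stays moved. The work goes in short steps, Python scripts to look and compute and a tool call to move; the robot and the scene stay as the last step left them, time stands still between calls to the robot, and variables do not carry over. Pictures are saved under pics/ and viewed, at most 10 in all, crops included, and the job is handed in when it is done.

Besides the shell and the picture viewer there is one more tool, called after "Call:" in YAML: its name, and indented under it one key for each argument. send_rows: Moves the arm, as the interface text tells. Its arguments: {"type":"object","properties":{"motion":{"type":"array"},"squeeze":{"type":"number"}},"required":["motion"]}

```bash
ls; mkdir -p pics; cat > h.py <<'E'
from station import *
import numpy as np, cv2, json
from scipy.spatial.transform import Rotation as R
def cam(n):
    c=camera_info(n); return c
def rot(a):
    a=np.array(a,float)
    return a if a.shape==(3,3) else R.from_euler('xyz',a,degrees=True).as_matrix()
def ray(c,n,px):  # px col,row
    f=210/np.tan(np.radians(c['vertical_fov']/2))
    d=np.array([px[0]-c['cx'],px[1]-c['cy']])
    if n=='wrist':
        r=np.hypot(*d); th=r/f
        v=np.array([*(d/max(r,1e-9)*np.sin(th)),np.cos(th)])
    else: v=np.array([*(d/f),1.]); v/=np.linalg.norm(v)
    return np.array(c['xyz']),rot(c['attitude'])@v
def atz(c,n,px,z):
    o,d=ray(c,n,px); return o+d*(z-o[2])/d[2]
def proj(c,n,p):
    f=210/np.tan(np.radians(c['vertical_fov']/2))
    v=rot(c['attitude']).T@(np.array(p)-np.array(c['xyz']))
    if n=='wrist':
        th=np.arctan2(np.hypot(v[0],v[1]),v[2]); u=v[:2]/np.hypot(v[0],v[1])*f*th
    else: u=v[:2]/v[2]*f
    return u+[c['cx'],c['cy']]
def save(im,name): cv2.imwrite('pics/'+name,cv2.cvtColor(im,cv2.COLOR_RGB2BGR))
E
python3 - <<'E'
from h import *
for n in ['scene','top','wrist']:
    c=camera_info(n); print(n,c)
a=get_image('scene');b=get_image('top')
save(np.vstack([cv2.resize(a,(0,0),fx=.7,fy=.7),cv2.resize(b,(0,0),fx=.7,fy=.7)]),'a.png')
save(cv2.resize(b,(800,600)),'b.png')
ct=camera_info('top')
Z=dict(power_box=0,lock_fin=.0955,button_top=.063,cover=.055,cover_rib=.087,cover_seat=.055,mat=0,tray_free=0,tray_floor=.004,tray_full=0,spool=0,marker=0,flux=0,iron_stand=0)
for k,z in Z.items():
    for d in tip_of(k,'top')[:3]:
        px=np.array(d['position'])[::-1]*[560,420]
        print(k,round(d['conf'],2),px.round(1),atz(ct,'top',px,z)[:2].round(4))
print(get_state())
E
```

```text
pics
scene {'vertical_fov': 43.49900811693337, 'cx': 284.3966561800547, 'cy': 211.22729113705665, 'xyz': array([1.25497958, 0.83026355, 0.78464155]), 'attitude': array([-1.24947482e+02, -1.10697205e-01,  1.36370934e+02])}
top {'vertical_fov': 46.12190970845009, 'cx': 274.41655889318093, 'cy': 214.42116768380114, 'xyz': array([0.47171557, 0.07726881, 1.57626478]), 'attitude': array([-178.15060783,    0.46933288,  -89.74510999])}
wrist {'vertical_fov': 65.70646984690485, 'cx': 275.64245986642214, 'cy': 211.42565027304673, 'xyz': array([0.11036951, 0.57017926, 0.3727226 ]), 'attitude': array([1.61298383e+02, 1.09242661e-01, 7.09550670e+01])}
power_box 0.78 [226.4 209.7] [0.537  0.2441]
power_box 0.64 [234.5 213.8] [0.5241 0.218 ]
lock_fin 0.68 [201.8 212.5] [0.5243 0.308 ]
lock_fin 0.47 [400.2 154.9] [ 0.7003 -0.288 ]
cover 0.6 [234.  213.6] [0.5228 0.2147]
cover 0.59 [287.3 274.7] [0.3357 0.0496]
cover_rib 0.84 [233.8 213.3] [0.5226 0.2125]
cover_rib 0.58 [283.5 271.9] [0.3468 0.0617]
cover_seat 0.73 [232.5 214.7] [0.5194 0.2193]
mat 0.81 [294.8 209.4] [0.5389 0.0254]
mat 0.71 [140.4 2
[... 503 characters left out ...]
78]
{'time': 0.8, 'joint_positions': array([ 6.28773000e+01,  1.79431382e+01,  2.64349504e+00,  7.46893050e+01,
       -2.48802821e-03,  8.20013911e+01]), 'joint_velocities': array([-0.03980496, -0.02191049,  0.04347721,  0.01951433,  0.0804828 ,
       -0.0155436 ]), 'tau': array([ 1.20696895e-04, -4.80396330e+01,  2.98790717e+01, -1.37840234e-04,
       -1.82664235e-04, -1.38943841e-05]), 'position': array([0.18843162, 0.54331867, 0.24235751]), 'eef_rot': array([1.79989402e+02, 4.00167804e-03, 1.60875908e+02]), 'contact_force': array([-0.22849251,  0.02952055, -0.85990346]), 'wrist_torque': array([0.01294019, 0.03326732, 0.01078755]), 'gripper_force': 0.0, 'grip_width': 0.0852530094459156}
```

View pics/b.png

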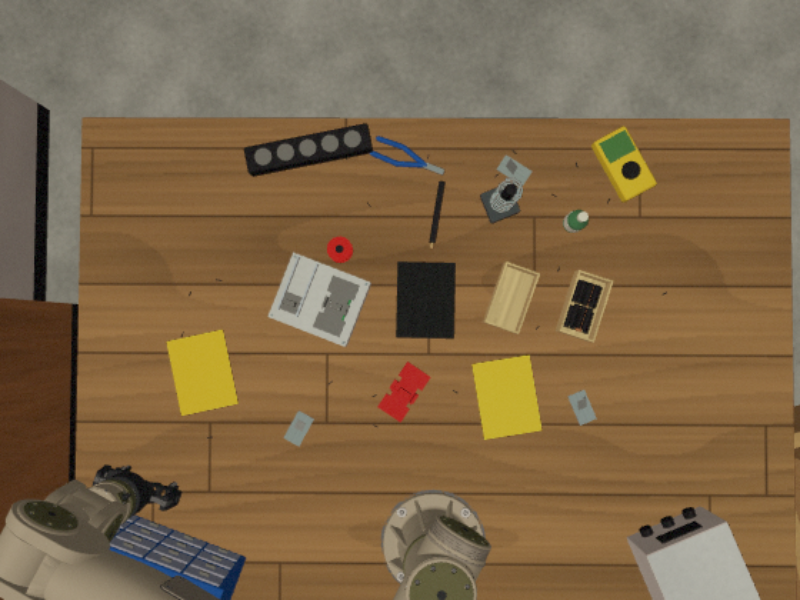

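View pics/a.png

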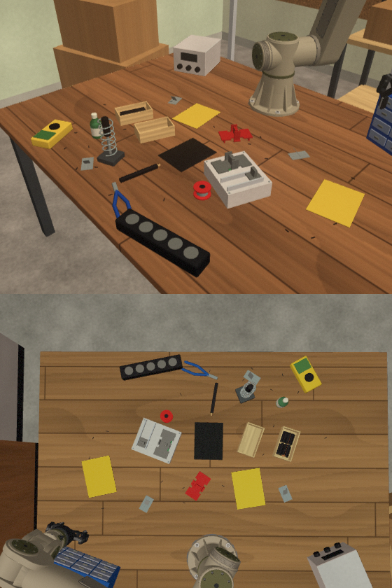

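The pictures show:
- The white box at about (320,300) in the 800 px top view. The lock is on its left and the cover on its right, yaw about -22°.
- The black mat at (426,300).
- The empty tray at (512,297).
- The full tray at (586,305).
- The red look-alike at (405,390).

I'll move over the box for a close look.

Call:
send_rows:
  motion:
    - {"tx":-42,"ty":-17,"gripper":1}
    - {"tx":-42,"ty":-17,"gripper":1}
    - {"tx":-42,"ty":-17,"gripper":1}
    - {"tx":-42,"ty":-17,"gripper":1}
    - {"tx":-42,"ty":-17,"gripper":1}
    - {"tx":-42,"ty":-17,"gripper":1}
    - {"tx":-42,"ty":-17,"gripper":1}
    - {"tx":-42,"ty":-17,"gripper":1}
    - {"tx":-42,"ty":-17,"gripper":1}
    - {"tx":-42,"ty":-17,"gripper":1}

```text
invalid input at $.motion[0]: expected keys wx, wy, wz, tx, ty, tz, gripper
```

```bash
python3 - <<'E'
from h import *
print({k:np.round(v,3) for k,v in get_state().items() if k in('time','position','eef_rot','joint_positions')})
c=camera_info('wrist'); w=get_image('wrist')
import pickle; pickle.dump((c,w),open('w1.pkl','wb'))
save(cv2.resize(w,(800,600)),'w1.png')
for k,z in dict(lock_fin=.0955,cover_rib=.087,cover_seat=.055,power_box=0,button_top=.063).items():
    for d in tip_of(k,'wrist')[:2]:
        px=np.array(d['position'])[::-1]*[560,420]
        print(k,round(d['conf'],2),px.round(1),atz(c,'wrist',px,z)[:2].round(4))
t=get_image('top'); ct=camera_info('top')
g=t.max(2).astype(int); sub=lambda m,n:None
hsv=cv2.cvtColor(t,cv2.COLOR_RGB2HSV)
m=(g[170:250,270:325]<60).astype(np.uint8)
n,l,s,cc=cv2.connectedComponentsWithStats(m); i=1+s[1:,4].argmax()
r=cv2.minAreaRect(np.argwhere(l==i)[:,::-1].astype(np.float32)); bx=cv2.boxPoints(r)+[270,170]
P=np.array([atz(ct,'top',p,.003)[:2] for p in bx]); print('mat',P.mean(0),P.round(3).tolist())
E
```

```text
{'time': np.float64(0.8), 'joint_positions': array([ 6.2877e+01,  1.7943e+01,  2.6430e+00,  7.4689e+01, -2.0000e-03,
        8.2001e+01]), 'position': array([0.188, 0.543, 0.242]), 'eef_rot': array([1.79989e+02, 4.00000e-03, 1.60876e+02])}
cover_rib 0.89 [ 47.4 357.3] [0.3116 0.1297]
cover_seat 0.54 [ 15.9 400. ] [ 0.4475 -0.1699]
mat [0.53822503 0.01636218] [[0.455, 0.082], [0.623, 0.079], [0.621, -0.05], [0.453, -0.046]]
```

View pics/w1.png

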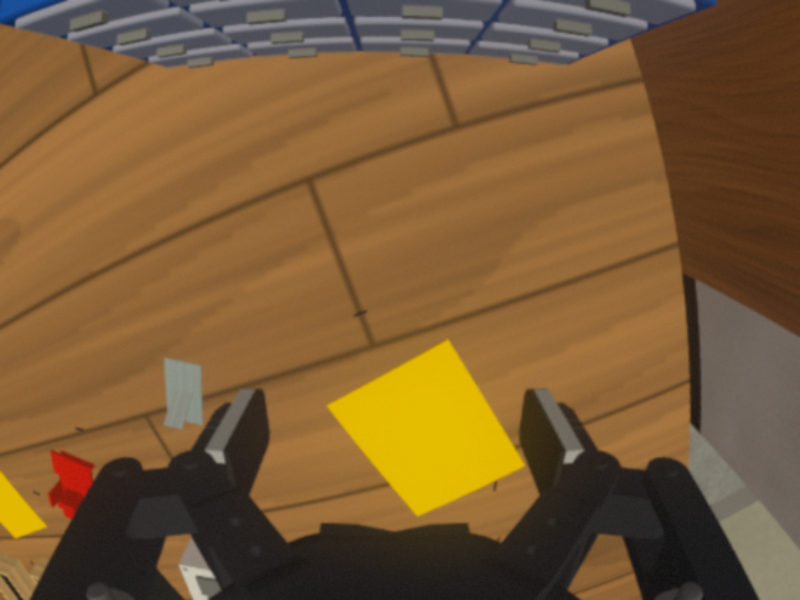

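The view shows only table and the yellow sheet. The call was refused because every row needs all keys, so I'm resending it in full.

Call:
send_rows:
  motion:
    - {"wx":0,"wy":0,"wz":0,"tx":-46,"ty":-17,"tz":0,"gripper":1}
    - {"wx":0,"wy":0,"wz":0,"tx":-46,"ty":-17,"tz":0,"gripper":1}
    - {"wx":0,"wy":0,"wz":0,"tx":-46,"ty":-17,"tz":0,"gripper":1}
    - {"wx":0,"wy":0,"wz":0,"tx":-46,"ty":-17,"tz":0,"gripper":1}
    - {"wx":0,"wy":0,"wz":0,"tx":-46,"ty":-17,"tz":0,"gripper":1}
    - {"wx":0,"wy":0,"wz":0,"tx":-46,"ty":-17,"tz":0,"gripper":1}
    - {"wx":0,"wy":0,"wz":0,"tx":-46,"ty":-17,"tz":0,"gripper":1}
    - {"wx":0,"wy":0,"wz":0,"tx":-46,"ty":-17,"tz":0,"gripper":1}
    - {"wx":0,"wy":0,"wz":0,"tx":-46,"ty":-17,"tz":0,"gripper":1}
    - {"wx":0,"wy":0,"wz":0.06,"tx":-46,"ty":-17,"tz":0,"gripper":1}

```text
time: 2.15
position: [0.5687, 0.2304, 0.2425]
eef_rot: [180.0, 0.0, 157.4]
contact_force: [0.4, 0.9, 0.8]
grip_width: 0.0854
gripper_force: 0.0
```

```bash
cat > look.py <<'E'
from h import *
import pickle,sys
def st():
    s=get_state(); print({k:np.round(s[k],4).tolist() for k in('time','position','eef_rot','joint_positions','contact_force','grip_width','gripper_force')}); return s
def look(name,Z,n='wrist'):
    st(); c=camera_info(n); w=get_image(n); pickle.dump((c,w),open(name+'.pkl','wb'))
    if name: save(cv2.resize(w,(800,600)),name+'.png')
    for k,z in Z.items():
        for d in tip_of(k,n)[:2]:
            px=np.array(d['position'])[::-1]*[560,420]
            print(k,round(d['conf'],2),px.round(1),atz(c,n,px,z)[:2].round(4))
    return c,w
def go(x,y,z,yaw):
    "tool-frame shift after turning"
    s=get_state(); p=np.array(s['position']); r=rot(s['eef_rot'])
    Rt=rot([180,0,yaw]); d=np.array([x,y,z])-p
    print('turn',(R.from_matrix(r.T@Rt)).as_rotvec().round(4),'shift after',(Rt.T@d*1000).round(1),'before',(r.T@d*1000).round(1))
E
python3 - <<'E'
from look import *
look('w2',dict(lock_fin=.0955,cover_rib=.087,cover_seat=.055,power_box=0))
E
```

```text
{'time': 2.15, 'position': [0.5687, 0.2304, 0.2425], 'eef_rot': [179.9715, 0.0156, 157.3595], 'joint_positions': [14.5585, 22.3195, 8.938, 76.5889, 0.0132, 37.199], 'contact_force': [0.3934, 0.9323, 0.8474], 'grip_width': 0.0854, 'gripper_force': 0.0}
lock_fin 0.87 [337.4 127.3] [0.5297 0.3043]
cover_rib 0.75 [66.6 63.5] [0.3598 0.093 ]
cover_rib 0.63 [237.7 158. ] [0.5229 0.2131]
power_box 0.66 [280.3 142.1] [0.5341 0.2509]
power_box 0.48 [ 51.  349.4] [ 0.7032 -0.2958]
```

View pics/w2.png

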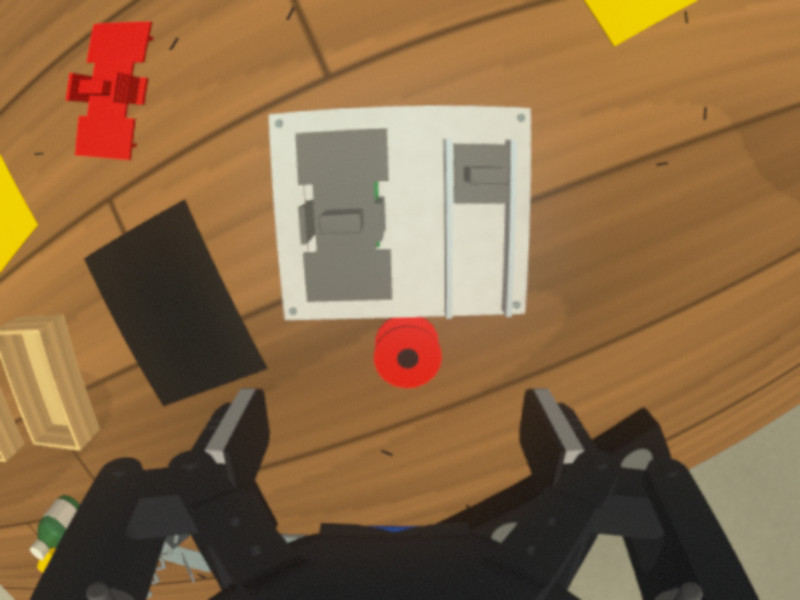

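The box is fully in view. Its top corners are at about (270,115), (531,108), (525,313) and (286,320). The lock fin is at (487,175), the cover rib at (340,221), and the spool stands just beyond the far edge. Next I fit the box pose.

```bash
cat > fit.py <<'E'
from h import *
from scipy.optimize import least_squares
import pickle
def quad(w,m):  # corners of largest blob in mask
    n,l,s,cc=cv2.connectedComponentsWithStats(m.astype(np.uint8)); i=1+s[1:,4].argmax()
    cs,_=cv2.findContours((l==i).astype(np.uint8),cv2.RETR_EXTERNAL,cv2.CHAIN_APPROX_NONE)
    return max(cs,key=cv2.contourArea)
def fitrect(c,n,px,hx,hy,z,p0):
    "edge pixels -> rectangle pose (x,y,yaw): distance of ray points to rectangle outline"
    P=np.array([atz(c,n,p,z)[:2] for p in px])
    def f(q):
        a=np.radians(q[2]); d=P-q[:2]; u=d@[np.cos(a),np.sin(a)]; v=d@[-np.sin(a),np.cos(a)]
        return np.where(abs(abs(u)-hx)<abs(abs(v)-hy),abs(u)-hx,abs(v)-hy)
    r=least_squares(f,p0,loss='soft_l1',f_scale=.001,x_scale=[.01,.01,1]); return r.x,np.sqrt(np.mean(r.fun**2))
E
python3 - <<'E'
from fit import *
c,w=pickle.load(open('w2.pkl','rb'))
cor=np.array([(270,115),(531,108),(525,313),(286,320)])*.7
print([atz(c,'wrist',p,.055)[:2].round(4).tolist() for p in cor])
hsv=cv2.cvtColor(w,cv2.COLOR_RGB2HSV)
m=(hsv[...,1]<60)&(hsv[...,2]>150); m[:60]=0;m[240:]=0; m[:,:170]=0; m[:,385:]=0
ct=quad(w,m)[:,0]; hull=cv2.convexHull(ct)[:,0]
x,e=fitrect(c,'wrist',ct,.075,.09,.055,[.535,.25,-22.6]); print('box',x,e)
a=np.radians(x[2]); M=np.array([[np.cos(a),-np.sin(a)],[np.sin(a),np.cos(a)]])
for k,(u,v) in dict(cover=(0,-.04),button=(-.03,.052)).items(): print(k,x[:2]+M@[u,v])
fin=np.array([.5297,.3043]); print('fin in box',M.T@(fin-x[:2]),'rib',M.T@(np.array([.5229,.2131])-x[:2]))
E
```

```text
[[0.435, 0.1945], [0.4985, 0.3622], [0.6383, 0.3086], [0.5746, 0.141]]
box [  0.5352435   0.2488255 -21.1281816] 0.014052722807600681
cover [0.52082527 0.21151445]
button [0.5260039  0.30814354]
fin in box [-0.02516694  0.04974711] rib [ 0.00136374 -0.03777319]
```

```bash
python3 - <<'E'
from look import *
c,w=pickle.load(open('w2.pkl','rb'))
fin=atz(c,'wrist',np.array([489,174])*.7,.0955); print(fin)
B=np.array([.5366,.2516]); a=np.radians(-20.9); M=np.array([[np.cos(a),-np.sin(a)],[np.sin(a),np.cos(a)]])
print('fin in box',M.T@(fin[:2]-B))
p=B+M@[-.026,.052]; print(p)
go(*p,.130,69.1)
E
```

```text
[0.52675005 0.31006999 0.0955    ]
fin in box [-0.03006033  0.05110907]
[0.53086106 0.30945382]
turn [-1.1000e-03 -7.0000e-04  1.5413e+00] shift after [ 59.7 -61.5 111.9] before [ 63.2  57.9 112. ]
```

Call:
send_rows:
  motion:
    - {"wx":0,"wy":0,"wz":0.148,"tx":0,"ty":0,"tz":5,"gripper":1}
    - {"wx":0,"wy":0,"wz":0.148,"tx":0,"ty":0,"tz":5,"gripper":1}
    - {"wx":0,"wy":0,"wz":0.148,"tx":0,"ty":0,"tz":5,"gripper":1}
    - {"wx":0,"wy":0,"wz":0.148,"tx":0,"ty":0,"tz":5,"gripper":1}
    - {"wx":0,"wy":0,"wz":0.148,"tx":0,"ty":0,"tz":5,"gripper":1}
    - {"wx":0,"wy":0,"wz":0.148,"tx":0,"ty":0,"tz":5,"gripper":1}
    - {"wx":0,"wy":0,"wz":0.148,"tx":0,"ty":0,"tz":5,"gripper":1}
    - {"wx":0,"wy":0,"wz":0.148,"tx":0,"ty":0,"tz":5,"gripper":1}
    - {"wx":0,"wy":0,"wz":0.148,"tx":0,"ty":0,"tz":5,"gripper":1}
    - {"wx":0,"wy":0,"wz":0.148,"tx":0,"ty":0,"tz":5,"gripper":1}

```text
time: 3.4
position: [0.5658, 0.2337, 0.1926]
eef_rot: [-180.0, -0.0, 72.5]
contact_force: [-0.0, -0.3, -0.1]
grip_width: 0.0855
gripper_force: 0.0
```

Call:
send_rows:
  motion:
    - {"wx":0,"wy":0,"wz":0.061,"tx":0,"ty":0,"tz":0,"gripper":1}
    - {"wx":0,"wy":0,"wz":0,"tx":30,"ty":-31,"tz":20,"gripper":1}
    - {"wx":0,"wy":0,"wz":0,"tx":30,"ty":-31,"tz":20,"gripper":1}
    - {"wx":0,"wy":0,"wz":0,"tx":0,"ty":0,"tz":22,"gripper":1}
    - {"wx":0,"wy":0,"wz":0,"tx":0,"ty":0,"tz":0,"gripper":1}

```text
time: 3.9
position: [0.5264, 0.3117, 0.1277]
eef_rot: [-179.8, 0.2, 69.4]
contact_force: [0.1, 0.1, -0.3]
grip_width: 0.0855
gripper_force: 0.0
```

```bash
python3 - <<'E'
from look import *
look('w3',dict(lock_fin=.0955,cover_rib=.087))
go(.5295,.310,.085,69.1)
E
```

```text
{'time': 3.9, 'position': [0.5264, 0.3117, 0.1277], 'eef_rot': [-179.7574, 0.2218, 69.4418], 'joint_positions': [23.1147, 25.333, -2.865, 62.1306, 0.0071, 133.6733], 'contact_force': [0.0906, 0.1079, -0.3358], 'grip_width': 0.0855, 'gripper_force': 0.0}
lock_fin 0.58 [279.9 260. ] [0.5282 0.3093]
cover_rib 0.6 [315.9 364.6] [0.5211 0.2127]
turn [ 0.0009 -0.0008  0.0017] shift after [-1.  -0.9 46.5] before [-1.  -0.9 46.5]
```

View pics/w3.png

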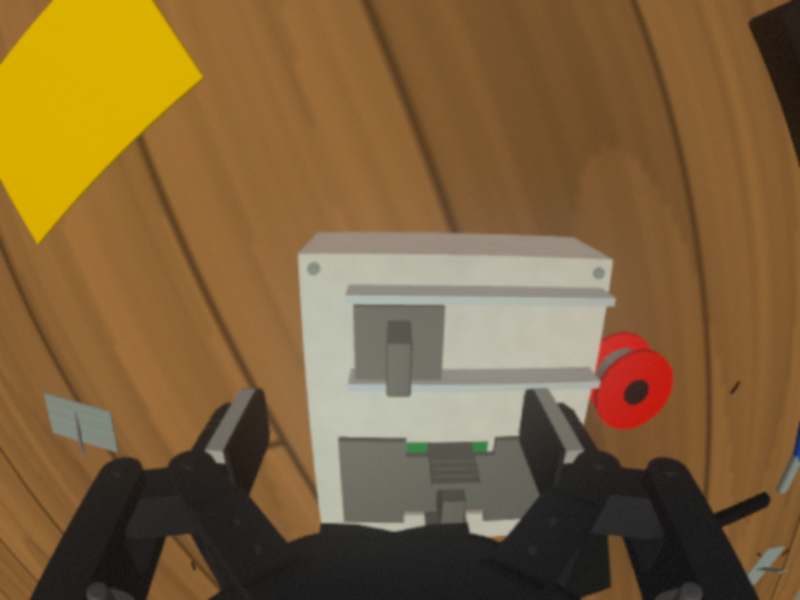

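Fin at (398,360) sits centred between the open fingers and clear of the spool. I'll descend and grip it.

Call:
send_rows:
  motion:
    - {"wx":0,"wy":0,"wz":0,"tx":-1,"ty":1,"tz":15,"gripper":1}
    - {"wx":0,"wy":0,"wz":0,"tx":0,"ty":0,"tz":15,"gripper":1}
    - {"wx":0,"wy":0,"wz":0,"tx":0,"ty":0,"tz":12,"gripper":0.6}
    - {"wx":0,"wy":0,"wz":0,"tx":0,"ty":0,"tz":0,"gripper":0}
    - {"wx":0,"wy":0,"wz":0,"tx":0,"ty":0,"tz":0,"gripper":0}
    - {"wx":0,"wy":0,"wz":0,"tx":0,"ty":0,"tz":0,"gripper":0}
    - {"wx":0,"wy":0,"wz":0,"tx":0,"ty":0,"tz":0,"gripper":0}
    - {"wx":0,"wy":0,"wz":0,"tx":0,"ty":0,"tz":0,"gripper":0}
  squeeze: 25

```text
time: 4.85
position: [0.5317, 0.3092, 0.0893]
eef_rot: [180.0, -0.1, 69.1]
contact_force: [-1.8, -0.2, 3.7]
grip_width: 0.0092
gripper_force: 30.2
```

Call:
send_rows:
  motion:
    - {"wx":0,"wy":0,"wz":0,"tx":0,"ty":5,"tz":0,"gripper":0}
    - {"wx":0,"wy":0,"wz":0,"tx":0,"ty":7,"tz":0,"gripper":0}
    - {"wx":0,"wy":0,"wz":0,"tx":0,"ty":7,"tz":0,"gripper":0}
    - {"wx":0,"wy":0,"wz":0,"tx":0,"ty":7,"tz":0,"gripper":0}
    - {"wx":0,"wy":0,"wz":0,"tx":0,"ty":7,"tz":0,"gripper":0}
    - {"wx":0,"wy":0,"wz":0,"tx":0,"ty":5,"tz":0,"gripper":0}
    - {"wx":0,"wy":0,"wz":0,"tx":0,"ty":2,"tz":0,"gripper":0}
    - {"wx":0,"wy":0,"wz":0,"tx":0,"ty":0,"tz":0,"gripper":0}

```text
time: 5.65
position: [0.5702, 0.2944, 0.0893]
eef_rot: [179.9, -0.1, 69.1]
contact_force: [-0.3, -1.0, 5.5]
grip_width: 0.009
gripper_force: 30.4
```

Call:
send_rows:
  motion:
    - {"wx":0,"wy":0,"wz":0,"tx":0,"ty":1.5,"tz":0,"gripper":0}
    - {"wx":0,"wy":0,"wz":0,"tx":0,"ty":1.5,"tz":0,"gripper":0}
    - {"wx":0,"wy":0,"wz":0,"tx":0,"ty":0,"tz":0,"gripper":0}

```text
time: 5.95
position: [0.5726, 0.2934, 0.0893]
eef_rot: [179.9, -0.1, 69.1]
contact_force: [-0.4, -0.7, 5.6]
grip_width: 0.0095
gripper_force: 30.4
```

Call:
send_rows:
  motion:
    - {"wx":0,"wy":0,"wz":0,"tx":0,"ty":1,"tz":0,"gripper":0}
    - {"wx":0,"wy":0,"wz":0,"tx":0,"ty":1,"tz":0,"gripper":0}
    - {"wx":0,"wy":0,"wz":0,"tx":0,"ty":0,"tz":0,"gripper":0}

```text
time: 6.25
position: [0.5735, 0.2931, 0.0893]
eef_rot: [-180.0, -0.1, 69.2]
contact_force: [-3.7, 0.7, 7.8]
grip_width: 0.0094
gripper_force: 30.6
```

Call:
send_rows:
  motion:
    - {"wx":0,"wy":0,"wz":0,"tx":0,"ty":1,"tz":0,"gripper":0}
    - {"wx":0,"wy":0,"wz":0,"tx":0,"ty":1,"tz":0,"gripper":0}
    - {"wx":0,"wy":0,"wz":0,"tx":0,"ty":0,"tz":0,"gripper":0}

```text
time: 6.55
position: [0.5737, 0.293, 0.0893]
eef_rot: [-179.8, -0.1, 69.2]
contact_force: [-7.5, 2.8, 9.8]
grip_width: 0.0091
gripper_force: 30.9
```

The lock is at its stop: about 8 N of resistance, and the fin sits where the box pose predicts. I'll release, rise, close and go over the button.

Call:
send_rows:
  motion:
    - {"wx":0,"wy":0,"wz":0,"tx":0,"ty":0,"tz":0,"gripper":0.4}
    - {"wx":0,"wy":0,"wz":0,"tx":0,"ty":0,"tz":0,"gripper":0.4}
    - {"wx":0,"wy":0,"wz":0,"tx":0,"ty":0,"tz":0,"gripper":0.4}
    - {"wx":0,"wy":0,"wz":0,"tx":0,"ty":0,"tz":-20,"gripper":0.4}
    - {"wx":0,"wy":0,"wz":0,"tx":0,"ty":0,"tz":-20,"gripper":0.4}
    - {"wx":0,"wy":0,"wz":0,"tx":0,"ty":-25,"tz":0,"gripper":0}
    - {"wx":0,"wy":0,"wz":0,"tx":0,"ty":-27,"tz":0,"gripper":0}
    - {"wx":0,"wy":0,"wz":0,"tx":0,"ty":0,"tz":0,"gripper":0}
    - {"wx":0,"wy":0,"wz":0,"tx":0,"ty":0,"tz":0,"gripper":0}

```text
time: 7.45
position: [0.5268, 0.3107, 0.1283]
eef_rot: [180.0, -0.0, 69.2]
contact_force: [0.9, 0.5, -0.2]
grip_width: 0.0002
gripper_force: 0.0
```

```bash
python3 - <<'E'
from look import *
look('w4',dict(button_top=.063,lock_fin=.0955))
go(.5272,.3109,.085,69.1)
E
```

```text
{'time': 7.45, 'position': [0.5268, 0.3107, 0.1283], 'eef_rot': [179.9639, -0.0053, 69.1819], 'joint_positions': [23.0251, 25.0035, -3.2838, 61.683, -0.0212, 133.8432], 'contact_force': [0.8764, 0.5431, -0.158], 'grip_width': 0.0002, 'gripper_force': 0.0}
button_top 0.91 [275.6 238.2] [0.5261 0.3083]
lock_fin 0.85 [361.6 261. ] [0.5725 0.2898]
turn [ 0.0006 -0.0003 -0.    ] shift after [ 0.4 -0.7 43.2] before [ 0.4 -0.7 43.2]
```

View pics/w4.png

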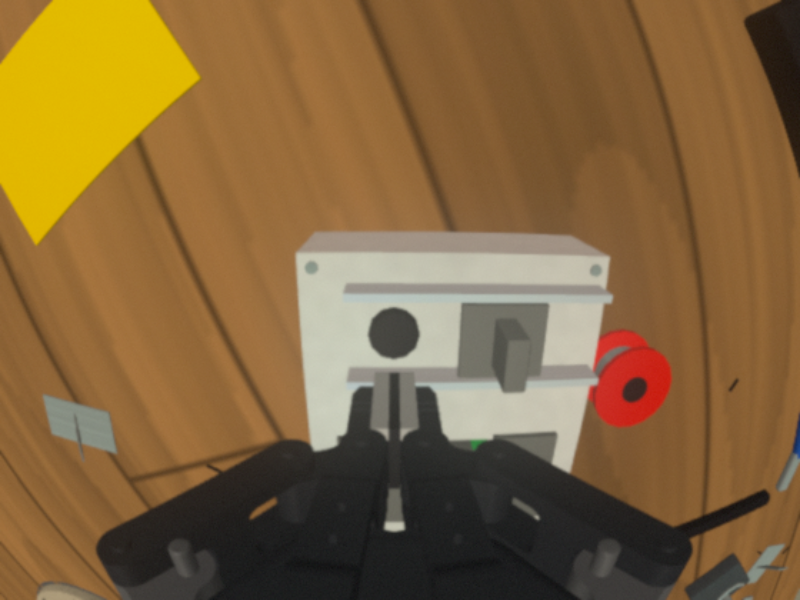

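The black button is exposed at (394,332), the lock plate is well aside, and the shut fingers are above the button. I'll press straight down.

Call:
send_rows:
  motion:
    - {"wx":0,"wy":0,"wz":0,"tx":0,"ty":0,"tz":20,"gripper":0}
    - {"wx":0,"wy":0,"wz":0,"tx":0,"ty":0,"tz":20,"gripper":0}
    - {"wx":0,"wy":0,"wz":0,"tx":0,"ty":0,"tz":10,"gripper":0}
    - {"wx":0,"wy":0,"wz":0,"tx":0,"ty":0,"tz":4,"gripper":0}
    - {"wx":0,"wy":0,"wz":0,"tx":0,"ty":0,"tz":2,"gripper":0}
    - {"wx":0,"wy":0,"wz":0,"tx":0,"ty":0,"tz":2,"gripper":0}
    - {"wx":0,"wy":0,"wz":0,"tx":0,"ty":0,"tz":0,"gripper":0}

```text
time: 8.3
position: [0.5271, 0.3105, 0.0711]
eef_rot: [179.9, -0.0, 69.1]
contact_force: [-1.6, -1.8, 3.3]
grip_width: -0.0001
gripper_force: 1.7
```

Call:
send_rows:
  motion:
    - {"wx":0,"wy":0,"wz":0,"tx":0,"ty":0,"tz":1,"gripper":0}
    - {"wx":0,"wy":0,"wz":0,"tx":0,"ty":0,"tz":1,"gripper":0}
    - {"wx":0,"wy":0,"wz":0,"tx":0,"ty":0,"tz":0,"gripper":0}

```text
time: 8.6
position: [0.5271, 0.3106, 0.0691]
eef_rot: [179.9, -0.0, 69.1]
contact_force: [-2.0, -3.4, 5.5]
grip_width: 0.0003
gripper_force: 2.8
```

Call:
send_rows:
  motion:
    - {"wx":0,"wy":0,"wz":0,"tx":0,"ty":0,"tz":1,"gripper":0}
    - {"wx":0,"wy":0,"wz":0,"tx":0,"ty":0,"tz":1,"gripper":0}
    - {"wx":0,"wy":0,"wz":0,"tx":0,"ty":0,"tz":1,"gripper":0}
    - {"wx":0,"wy":0,"wz":0,"tx":0,"ty":0,"tz":0,"gripper":0}

```text
time: 9.0
position: [0.5272, 0.3106, 0.0688]
eef_rot: [179.9, -0.1, 69.1]
contact_force: [-7.2, -6.3, 22.1]
grip_width: 0.0001
gripper_force: 10.9
```

The button is fully down: 22 N and no more travel. I'll rise, turn back and go above the cover.

Call:
send_rows:
  motion:
    - {"wx":0,"wy":0,"wz":0,"tx":0,"ty":0,"tz":-15,"gripper":0}
    - {"wx":0,"wy":0,"wz":0,"tx":0,"ty":0,"tz":-45,"gripper":0}
    - {"wx":0,"wy":0,"wz":0,"tx":0,"ty":0,"tz":-40,"gripper":0}
    - {"wx":0,"wy":0,"wz":-0.149,"tx":0,"ty":0,"tz":0,"gripper":1}
    - {"wx":0,"wy":0,"wz":-0.149,"tx":0,"ty":0,"tz":0,"gripper":1}
    - {"wx":0,"wy":0,"wz":-0.149,"tx":0,"ty":0,"tz":0,"gripper":1}
    - {"wx":0,"wy":0,"wz":-0.149,"tx":0,"ty":0,"tz":0,"gripper":1}
    - {"wx":0,"wy":0,"wz":-0.149,"tx":0,"ty":0,"tz":0,"gripper":1}
    - {"wx":0,"wy":0,"wz":-0.149,"tx":0,"ty":0,"tz":0,"gripper":1}
    - {"wx":0,"wy":0,"wz":-0.149,"tx":0,"ty":0,"tz":0,"gripper":1}

```text
time: 10.0
position: [0.527, 0.3112, 0.1652]
eef_rot: [179.9, -0.0, 129.3]
contact_force: [0.3, -0.9, 0.1]
grip_width: 0.0855
gripper_force: 0.0
```

Call:
send_rows:
  motion:
    - {"wx":0,"wy":0,"wz":-0.149,"tx":0,"ty":0,"tz":0,"gripper":1}
    - {"wx":0,"wy":0,"wz":-0.149,"tx":0,"ty":0,"tz":0,"gripper":1}
    - {"wx":0,"wy":0,"wz":-0.149,"tx":0,"ty":0,"tz":0,"gripper":1}
    - {"wx":0,"wy":0,"wz":-0.081,"tx":0,"ty":0,"tz":0,"gripper":1}
    - {"wx":0,"wy":0,"wz":0,"tx":0,"ty":0,"tz":0,"gripper":1}

```text
time: 10.5
position: [0.5269, 0.3111, 0.1652]
eef_rot: [179.9, 0.0, 159.2]
contact_force: [-0.2, 0.2, 0.5]
grip_width: 0.0855
gripper_force: 0.0
```

```bash
python3 - <<'E'
from look import *
look('w5',dict(cover_rib=.087,lock_fin=.0955,button_top=.063))
go(.5223,.2142,.125,159.1)
E
```

```text
{'time': 10.5, 'position': [0.5269, 0.3111, 0.1652], 'eef_rot': [179.9387, 0.0078, 159.1755], 'joint_positions': [23.0251, 23.7404, 0.1461, 66.3576, 0.0388, 43.8496], 'contact_force': [-0.1589, 0.1643, 0.5034], 'grip_width': 0.0855, 'gripper_force': 0.0}
cover_rib 0.69 [154.3 263.3] [0.5225 0.214 ]
lock_fin 0.73 [273.2 295.5] [0.5738 0.2918]
button_top 0.72 [272.9 215.9] [0.5265 0.3094]
turn [ 0.0004  0.0001 -0.0004] shift after [-30.3 -91.8  40.3] before [-30.3 -91.8  40.2]
```

Call:
send_rows:
  motion:
    - {"wx":0,"wy":0,"wz":0,"tx":-15,"ty":-46,"tz":0,"gripper":1}
    - {"wx":0,"wy":0,"wz":0,"tx":-15,"ty":-46,"tz":0,"gripper":1}
    - {"wx":0,"wy":0,"wz":0,"tx":0,"ty":0,"tz":40,"gripper":1}
    - {"wx":0,"wy":0,"wz":0,"tx":0,"ty":0,"tz":0,"gripper":1}

```text
time: 11.1
position: [0.5191, 0.212, 0.1216]
eef_rot: [-179.8, -0.3, 159.0]
contact_force: [-0.5, -0.1, -0.4]
grip_width: 0.0854
gripper_force: 0.0
```

```bash
python3 - <<'E'
from look import *
look('w6',dict(cover_rib=.087))
go(.5223,.2142,.071,159.1)
E
```

```text
{'time': 11.1, 'position': [0.5191, 0.212, 0.1216], 'eef_rot': [-179.7822, -0.345, 158.9664], 'joint_positions': [13.9998, 20.362, -11.3538, 58.6917, 0.0197, 35.0326], 'contact_force': [-0.495, -0.092, -0.3729], 'grip_width': 0.0854, 'gripper_force': 0.0}
cover_rib 0.85 [20.5 83.7] [0.358  0.1017]
turn [-0.0009 -0.0018  0.0004] shift after [-0.9  0.6 54.1] before [-1.   0.6 54.1]
```

View pics/w6.png

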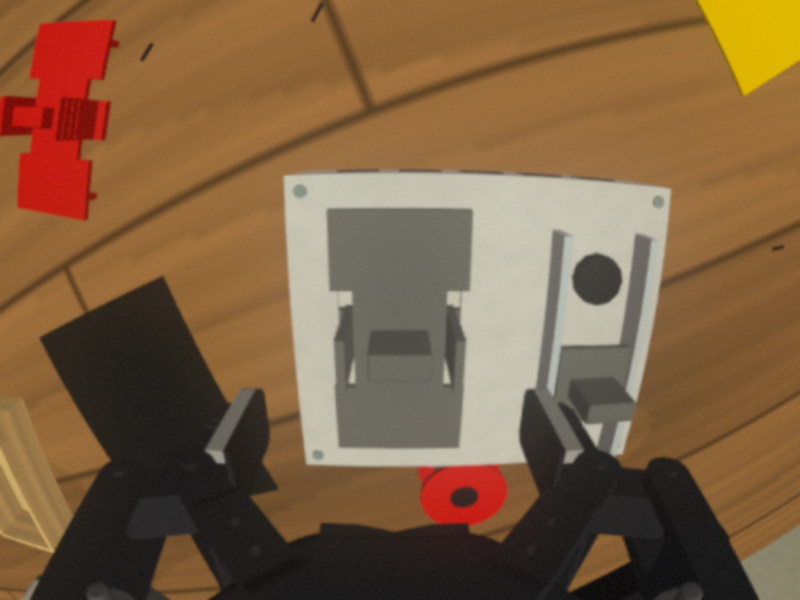

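Cover rib at (400,357) and both tabs are centred between the fingers, with the lock still aside. I'll descend.

Call:
send_rows:
  motion:
    - {"wx":0,"wy":0,"wz":0,"tx":0,"ty":0,"tz":0,"gripper":0.8}
    - {"wx":0,"wy":0,"wz":0,"tx":0,"ty":0,"tz":15,"gripper":0.8}
    - {"wx":0,"wy":0,"wz":0,"tx":0,"ty":0,"tz":15,"gripper":0.8}
    - {"wx":0,"wy":0,"wz":0,"tx":0,"ty":0,"tz":14,"gripper":0.8}
    - {"wx":0,"wy":0,"wz":0,"tx":0,"ty":0,"tz":10,"gripper":0.8}
    - {"wx":0,"wy":0,"wz":0,"tx":0,"ty":0,"tz":0,"gripper":0.8}
    - {"wx":0,"wy":0,"wz":0,"tx":0,"ty":0,"tz":0,"gripper":0.8}

```text
time: 11.9
position: [0.5224, 0.2145, 0.072]
eef_rot: [180.0, 0.0, 159.2]
contact_force: [0.5, -0.2, -0.0]
grip_width: 0.0684
gripper_force: 0.0
```

Call:
send_rows:
  motion:
    - {"wx":0,"wy":0,"wz":0,"tx":0,"ty":0,"tz":0,"gripper":0.6}
    - {"wx":0,"wy":0,"wz":0,"tx":0,"ty":0,"tz":0,"gripper":0.5}
    - {"wx":0,"wy":0,"wz":0,"tx":0,"ty":0,"tz":0,"gripper":0.3}
    - {"wx":0,"wy":0,"wz":0,"tx":0,"ty":0,"tz":0,"gripper":0.3}
    - {"wx":0,"wy":0,"wz":0,"tx":0,"ty":0,"tz":0,"gripper":0.3}
  squeeze: 35

```text
time: 12.4
position: [0.5226, 0.2136, 0.0735]
eef_rot: [180.0, 0.1, 159.1]
contact_force: [-3.2, -3.2, 10.6]
grip_width: 0.0387
gripper_force: 35.7
```

Both tabs are fully in at 38.7 mm. I'll lift straight up.

Call:
send_rows:
  motion:
    - {"wx":0,"wy":0,"wz":0,"tx":0,"ty":0,"tz":-4,"gripper":0.3}
    - {"wx":0,"wy":0,"wz":0,"tx":0,"ty":0,"tz":-5,"gripper":0.3}
    - {"wx":0,"wy":0,"wz":0,"tx":0,"ty":0,"tz":-8,"gripper":0.3}
    - {"wx":0,"wy":0,"wz":0,"tx":0,"ty":0,"tz":-10,"gripper":0.3}
    - {"wx":0,"wy":0,"wz":0,"tx":0,"ty":0,"tz":-13,"gripper":0.3}
    - {"wx":0,"wy":0,"wz":0,"tx":0,"ty":0,"tz":-20,"gripper":0.3}
    - {"wx":0,"wy":0,"wz":0,"tx":0,"ty":0,"tz":0,"gripper":0.3}

```text
time: 13.1
position: [0.5241, 0.2146, 0.1348]
eef_rot: [179.8, 0.3, 159.2]
contact_force: [0.1, -0.2, -1.7]
grip_width: 0.0379
gripper_force: 36.4
```

```bash
python3 - <<'E'
from look import *
from fit import *
look('w7',dict(cover_rib=.145,mat=.003,tray_floor=.004,tray_free=0))
c,w=camera_info('top'),get_image('top')
m=(w.max(2)<60); m[:170]=0;m[250:]=0;m[:,:270]=0;m[:,325:]=0
x,e=fitrect(c,'top',quad(w,m)[:,0],.085,.065,.003,[.538,.0163,0]); print('mat',x,e)
save(cv2.resize(np.hstack([w[150:270,180:300],w[170:250,330:410].repeat(1,0)[:,:] if 0 else cv2.resize(w[170:250,330:410],(120,120))]),(800,400),interpolation=cv2.INTER_CUBIC),'t7.png')
go(x[0],x[1],.14,-180)
E
```

```text
{'time': 13.1, 'position': [0.5241, 0.2146, 0.1348], 'eef_rot': [179.8018, 0.2753, 159.1617], 'joint_positions': [14.1384, 19.8045, -10.19, 59.6663, 0.0046, 34.9762], 'contact_force': [0.0632, -0.237, -1.7282], 'grip_width': 0.0379, 'gripper_force': 36.3973}
cover_rib 0.76 [23.9 77.2] [0.3855 0.1464]
cover_rib 0.56 [276.2 302.8] [0.5258 0.2144]
mat 0.68 [105.6 277.7] [0.5364 0.0222]
tray_floor 0.71 [ 12.7 318.6] [ 0.548  -0.1788]
tray_floor 0.37 [ 35.6 398.4] [ 0.7022 -0.2941]
tray_free 0.96 [ 15.5 314. ] [ 0.5443 -0.171 ]
tray_free 0.65 [277.5 302.6] [0.6216 0.1803]
mat [ 0.53821683  0.01669126 -0.97784052] 0.0027203841544167565
turn [-0.0006 -0.0016 -0.3638] shift after [ -16.9 -197.1   -9.7] before [ -85.9 -178.2   -9.6]
```

View pics/w7.png

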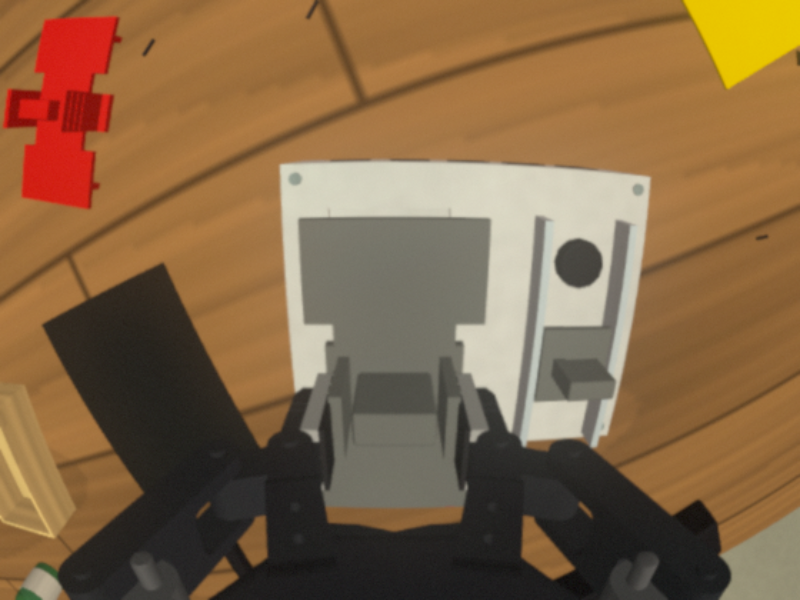

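View pics/t7.png

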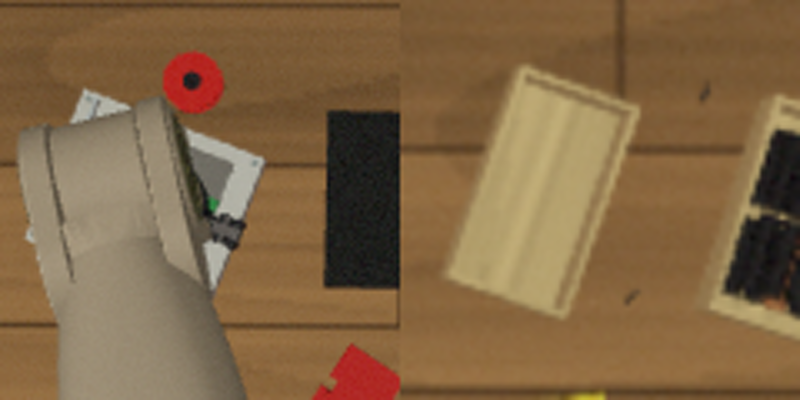

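The cover is free and hangs level between the fingers at (395,420), with the button and lock visible as left. The top crop shows the empty tray's corners at about (522,65), (640,108), (568,318) and (447,275). Next I compute the mat and tray poses.

```bash
python3 - <<'E'
from look import *
for f,cor in (('w2',[(185,201),(87,260),(165,405),(267,368)]),('w7',[(165,264),(43,325),(145,495),(258,440)])):
    c,w=pickle.load(open(f+'.pkl','rb'))
    P=np.array([atz(c,'wrist',np.array(p)*.7,.003)[:2] for p in cor]); print(P.round(4).tolist(),P.mean(0))
c=camera_info('top')
P=np.array([atz(c,'top',(330+(x-400)/5,170+y/5),.044)[:2] for x,y in [(522,65),(640,108),(568,318),(447,275)]])
print('tray',P.round(4).tolist(),P.mean(0))
E
```

```text
[[0.4566, 0.0848], [0.4564, -0.0413], [0.6216, -0.0439], [0.6231, 0.0825]] [0.53942845 0.02051985]
[[0.4559, 0.0864], [0.4537, -0.043], [0.6185, -0.0474], [0.5939, 0.0855]] [0.53047689 0.02037586]
tray [[0.62, -0.1583], [0.5934, -0.2315], [0.4628, -0.1867], [0.4891, -0.1117]] [ 0.54133727 -0.17205446]
```

Call:
send_rows:
  motion:
    - {"wx":0,"wy":0,"wz":0,"tx":-7,"ty":-16,"tz":0,"gripper":0.3}
    - {"wx":0,"wy":0,"wz":0,"tx":-16,"ty":-34,"tz":0,"gripper":0.3}
    - {"wx":0,"wy":0,"wz":0,"tx":-18,"ty":-39,"tz":0,"gripper":0.3}
    - {"wx":0,"wy":0,"wz":0,"tx":-18,"ty":-39,"tz":0,"gripper":0.3}
    - {"wx":0,"wy":0,"wz":0,"tx":-16,"ty":-34,"tz":0,"gripper":0.3}
    - {"wx":0,"wy":0,"wz":-0.1,"tx":-8,"ty":-16,"tz":0,"gripper":0.3}
    - {"wx":0,"wy":0,"wz":-0.12,"tx":0,"ty":0,"tz":20,"gripper":0.3}
    - {"wx":0,"wy":0,"wz":-0.127,"tx":0,"ty":0,"tz":20,"gripper":0.3}
    - {"wx":0,"wy":0,"wz":0,"tx":0,"ty":0,"tz":15,"gripper":0.3}
    - {"wx":0,"wy":0,"wz":0,"tx":0,"ty":0,"tz":0,"gripper":0.3}

```text
time: 14.4
position: [0.5338, 0.0182, 0.0735]
eef_rot: [180.0, -0.3, 179.0]
contact_force: [-0.8, 0.0, -1.0]
grip_width: 0.038
gripper_force: 36.4
```

```bash
python3 - <<'E'
from look import *
st()
go(.5385,.0185,.0375,179.1)
E
```

```text
{'time': 14.4, 'position': [0.5338, 0.0182, 0.0735], 'eef_rot': [179.962, -0.3265, 179.0053], 'joint_positions': [-6.6705, 20.1552, -19.214, 50.9594, 0.0055, -5.6756], 'contact_force': [-0.7581, 0.0069, -0.95], 'grip_width': 0.038, 'gripper_force': 36.3742}
turn [ 0.0007 -0.0057 -0.0017] shift after [-4.7  0.4 36. ] before [-4.9  0.4 36. ]
```

Call:
send_rows:
  motion:
    - {"wx":0,"wy":0,"wz":0,"tx":-2,"ty":0,"tz":15,"gripper":0.3}
    - {"wx":0,"wy":0,"wz":0,"tx":0,"ty":0,"tz":13,"gripper":0.3}
    - {"wx":0,"wy":0,"wz":0,"tx":0,"ty":0,"tz":4,"gripper":0.3}
    - {"wx":0,"wy":0,"wz":0,"tx":0,"ty":0,"tz":0,"gripper":0.3}
    - {"wx":0,"wy":0,"wz":0,"tx":0,"ty":0,"tz":0,"gripper":0.3}

```text
time: 14.9
position: [0.5384, 0.0181, 0.0447]
eef_rot: [180.0, 0.0, 179.0]
contact_force: [-0.1, -0.1, -0.9]
grip_width: 0.0378
gripper_force: 36.4
```

Call:
send_rows:
  motion:
    - {"wx":0,"wy":0,"wz":0,"tx":0,"ty":0,"tz":3,"gripper":0.3}
    - {"wx":0,"wy":0,"wz":0,"tx":0,"ty":0,"tz":2,"gripper":0.3}
    - {"wx":0,"wy":0,"wz":0,"tx":0,"ty":0,"tz":2,"gripper":0.3}
    - {"wx":0,"wy":0,"wz":0,"tx":0,"ty":0,"tz":0,"gripper":0.3}

```text
time: 15.3
position: [0.538, 0.0181, 0.0371]
eef_rot: [180.0, -0.0, 179.0]
contact_force: [0.1, 0.0, -0.7]
grip_width: 0.0382
gripper_force: 36.4
```

Call:
send_rows:
  motion:
    - {"wx":0,"wy":0,"wz":0,"tx":0,"ty":0,"tz":1,"gripper":0.3}
    - {"wx":0,"wy":0,"wz":0,"tx":0,"ty":0,"tz":0,"gripper":0.3}

```text
time: 15.5
position: [0.5382, 0.0181, 0.0366]
eef_rot: [180.0, 0.0, 179.0]
contact_force: [-1.8, -0.0, 2.5]
grip_width: 0.0383
gripper_force: 37.1
```

The cover is touching the mat. I'll release and rise.

Call:
send_rows:
  motion:
    - {"wx":0,"wy":0,"wz":0,"tx":0,"ty":0,"tz":0.3,"gripper":0.5}
    - {"wx":0,"wy":0,"wz":0,"tx":0,"ty":0,"tz":0,"gripper":0.65}
    - {"wx":0,"wy":0,"wz":0,"tx":0,"ty":0,"tz":0,"gripper":0.85}
    - {"wx":0,"wy":0,"wz":0,"tx":0,"ty":0,"tz":0,"gripper":0.85}
    - {"wx":0,"wy":0,"wz":0,"tx":0,"ty":0,"tz":-20,"gripper":0.85}
    - {"wx":0,"wy":0,"wz":0,"tx":0,"ty":0,"tz":-40,"gripper":1}
    - {"wx":0,"wy":0,"wz":0,"tx":0,"ty":0,"tz":-45,"gripper":1}
    - {"wx":0,"wy":0,"wz":0,"tx":-25,"ty":0,"tz":-30,"gripper":1}
    - {"wx":0,"wy":0,"wz":0,"tx":-25,"ty":0,"tz":0,"gripper":1}
    - {"wx":0,"wy":0,"wz":0,"tx":0,"ty":0,"tz":0,"gripper":1}

```text
time: 16.5
position: [0.592, 0.0168, 0.1726]
eef_rot: [-180.0, 0.3, 179.0]
contact_force: [-0.6, 1.3, -0.9]
grip_width: 0.0854
gripper_force: 0.0
```

Call:
send_rows:
  motion:
    - {"wx":0,"wy":0,"wz":0,"tx":0,"ty":0,"tz":0,"gripper":1}
    - {"wx":0,"wy":0,"wz":0,"tx":0,"ty":0,"tz":0,"gripper":1}

```text
time: 16.7
position: [0.5868, 0.0173, 0.1701]
eef_rot: [180.0, -0.1, 179.0]
contact_force: [-0.1, 0.3, 0.2]
grip_width: 0.0854
gripper_force: 0.0
```

```bash
python3 - <<'E'
from look import *
look('w8',dict(cover_rib=.050,mat=.003,tray_free=0,tray_floor=.004))
E
```

```text
{'time': 16.7, 'position': [0.5868, 0.0173, 0.1701], 'eef_rot': [179.9823, -0.1438, 179.0382], 'joint_positions': [-6.1425, 21.0701, -3.1473, 65.9273, 0.0046, -5.1807], 'contact_force': [-0.1256, 0.3454, 0.152], 'grip_width': 0.0854, 'gripper_force': 0.0}
tray_free 0.69 [ 93.1 157.2] [ 0.5435 -0.172 ]
tray_floor 0.83 [ 94.8 157.6] [ 0.5435 -0.1673]
```

View pics/w8.png

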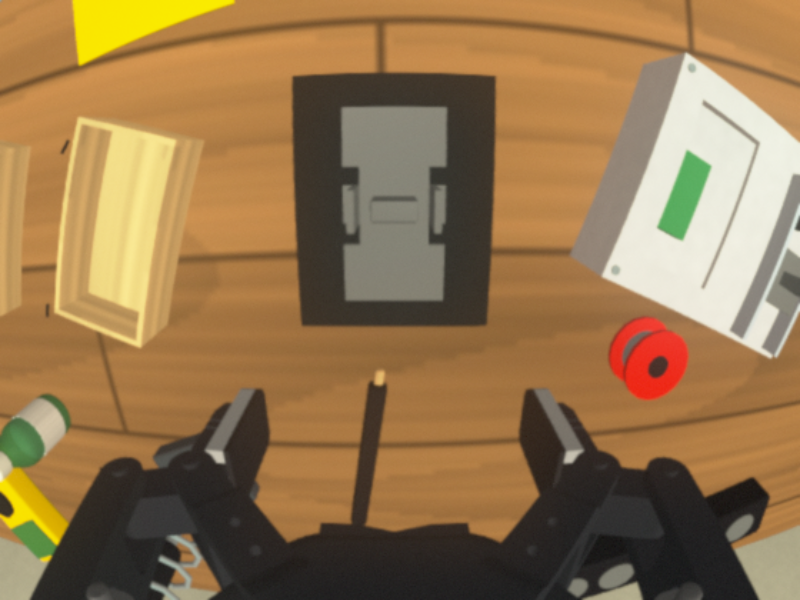

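The cover lies flat in the middle of the mat, rib at (394,209), with tabs out and nothing else disturbed. The tray is at left, about (130,230). Before gripping, I'll move over the tray to measure it closely.

Call:
send_rows:
  motion:
    - {"wx":0,"wy":0,"wz":0,"tx":-2,"ty":-27,"tz":-6,"gripper":1}
    - {"wx":0,"wy":0,"wz":0,"tx":-4,"ty":-40,"tz":-8,"gripper":1}
    - {"wx":0,"wy":0,"wz":0,"tx":-4,"ty":-40,"tz":-8,"gripper":1}
    - {"wx":0,"wy":0,"wz":0,"tx":-4,"ty":-40,"tz":-8,"gripper":1}
    - {"wx":0,"wy":0,"wz":0,"tx":-2,"ty":-20,"tz":0,"gripper":1}
    - {"wx":0,"wy":0,"wz":0,"tx":0,"ty":0,"tz":0,"gripper":1}
    - {"wx":0,"wy":0,"wz":0,"tx":0,"ty":0,"tz":0,"gripper":1}
    - {"wx":0,"wy":0,"wz":0,"tx":0,"ty":0,"tz":0,"gripper":1}

```text
time: 17.75
position: [0.6009, -0.1486, 0.2005]
eef_rot: [179.9, -0.1, 179.1]
contact_force: [-0.2, 1.1, 0.1]
grip_width: 0.0855
gripper_force: 0.0
```

```bash
cat > trayfit.py <<'E'
from look import *
from scipy.optimize import minimize
def score(q,views,rects):
    a=np.radians(q[2]); t=0
    for c,n,g in views:
        for hx,hy,z in rects:
            s=np.linspace(-.95,.95,60); o=np.ones(60)
            U=np.concatenate([np.c_[s*hx,o*hy],np.c_[s*hx,-o*hy],np.c_[o*hx,s*hy],np.c_[-o*hx,s*hy]])
            X=np.c_[q[0]+U[:,0]*np.cos(a)-U[:,1]*np.sin(a),q[1]+U[:,0]*np.sin(a)+U[:,1]*np.cos(a),np.full(240,z)]
            P=np.array([proj(c,n,p) for p in X],np.float32)
            t+=np.minimum(cv2.remap(g,P[None,:,0],P[None,:,1],cv2.INTER_LINEAR),60).mean()
    return -t/len(views)/len(rects)
def grad(w,s=1.0):
    b=cv2.GaussianBlur(w.astype(np.float32),(0,0),s); 
    return np.hypot(cv2.Sobel(b,-1,1,0),cv2.Sobel(b,-1,0,1)).max(2)/4
def fit(views,rects,q0):
    qs=[(score((q0[0]+i,q0[1]+j,q0[2]+k),views,rects),q0[0]+i,q0[1]+j,q0[2]+k) for i in np.arange(-.009,.01,.003) for j in np.arange(-.009,.01,.003) for k in(-2,0,2)]
    b=min(qs)[1:]
    r=minimize(lambda v:score((v[0]/1e3,v[1]/1e3,v[2]),views,rects),[b[0]*1e3,b[1]*1e3,b[2]],method='Nelder-Mead',options=dict(initial_simplex=np.array([b[0]*1e3,b[1]*1e3,b[2]])+np.array([[0,0,0],[2,0,0],[0,2,0],[0,0,1.5]])))
    return r.x,r.fun
E
python3 - <<'E'
from trayfit import *
c,w=look('w9',dict(tray_free=0,tray_floor=.004,cover_rib=.05))
T=[(.07,.039,.044),(.066,.035,.044)]; q=[.542,-.172,-19.2]
ct,wt=camera_info('top'),get_image('top'); cs,ws=camera_info('scene'),get_image('scene')
for nm,v in dict(wrist=[(c,'wrist',grad(w))],top=[(ct,'top',grad(wt,.7))],scene=[(cs,'scene',grad(ws,.7))]).items(): print(nm,fit(v,T,q))
c8,w8=pickle.load(open('w8.pkl','rb'))
print('w8 tray',fit([(c8,'wrist',grad(w8))],T,q))
print('rib',atz(c8,'wrist',np.array([394,209])*.7,.05))
print('w8 cover',fit([(c8,'wrist',grad(w8))],[(.06,.031,.022)],[.538,.018,-1]))
E
```

```text
{'time': 17.75, 'position': [0.6009, -0.1486, 0.2005], 'eef_rot': [179.9407, -0.0653, 179.1123], 'joint_positions': [-21.3283, 23.714, 5.1404, 71.5083, 0.0328, -20.4406], 'contact_force': [-0.155, 1.0559, 0.0956], 'grip_width': 0.0855, 'gripper_force': 0.0}
tray_free 0.86 [253.7 131.8] [ 0.545  -0.1697]
tray_floor 0.84 [255.1 132.7] [ 0.5456 -0.1681]
cover_rib 0.7 [450.  131.8] [0.5363 0.0182]
wrist (array([ 541.79935404, -168.75959938,  -19.42173531]), np.float64(-43.68009567260742))
top (array([ 531.70596063, -162.55569525,  -16.41591528]), np.float64(-17.34315299987793))
scene (array([ 543.8172168 , -172.07512932,  -16.95520806]), np.float64(-29.544025421142578))
w8 tray (array([ 541.95345879, -168.55807672,  -19.3993902 ]), np.float64(-33.2432861328125))
rib [0.53602273 0.01844858 0.05      ]
w8 cover (array([537.24401017,  18.18251571,  -0.83127449]), np.float64(-39.823970794677734))
```

Call:
send_rows:
  motion:
    - {"wx":0,"wy":0,"wz":0,"tx":10,"ty":25,"tz":0,"gripper":1}
    - {"wx":0,"wy":0,"wz":0,"tx":18,"ty":45,"tz":0,"gripper":1}
    - {"wx":0,"wy":0,"wz":0,"tx":18,"ty":45,"tz":0,"gripper":1}
    - {"wx":0,"wy":0,"wz":0,"tx":14,"ty":36,"tz":0,"gripper":1}
    - {"wx":0,"wy":0,"wz":0.1,"tx":6,"ty":15,"tz":0,"gripper":1}
    - {"wx":0,"wy":0,"wz":0.149,"tx":0,"ty":0,"tz":0,"gripper":1}
    - {"wx":0,"wy":0,"wz":0.149,"tx":0,"ty":0,"tz":0,"gripper":1}
    - {"wx":0,"wy":0,"wz":0.149,"tx":0,"ty":0,"tz":0,"gripper":1}
    - {"wx":0,"wy":0,"wz":0.149,"tx":0,"ty":0,"tz":0,"gripper":1}
    - {"wx":0,"wy":0,"wz":0.149,"tx":0,"ty":0,"tz":0,"gripper":1}

```text
time: 19.05
position: [0.5381, 0.0174, 0.2011]
eef_rot: [180.0, 0.0, 130.3]
contact_force: [0.1, -0.2, -0.0]
grip_width: 0.0853
gripper_force: 0.0
```

Call:
send_rows:
  motion:
    - {"wx":0,"wy":0,"wz":0.149,"tx":0,"ty":0,"tz":15,"gripper":1}
    - {"wx":0,"wy":0,"wz":0.149,"tx":0,"ty":0,"tz":20,"gripper":1}
    - {"wx":0,"wy":0,"wz":0.149,"tx":0,"ty":0,"tz":25,"gripper":1}
    - {"wx":0,"wy":0,"wz":0.149,"tx":0,"ty":0,"tz":25,"gripper":1}
    - {"wx":0,"wy":0,"wz":0.13,"tx":0,"ty":0,"tz":15,"gripper":1}
    - {"wx":0,"wy":0,"wz":0,"tx":0,"ty":0,"tz":0,"gripper":1}
    - {"wx":0,"wy":0,"wz":0,"tx":0,"ty":0,"tz":0,"gripper":1}

```text
time: 19.75
position: [0.5382, 0.0172, 0.1013]
eef_rot: [-180.0, -0.0, 89.2]
contact_force: [-0.5, -0.6, -0.0]
grip_width: 0.0852
gripper_force: 0.0
```

```bash
python3 - <<'E'
from trayfit import *
c,w=look('w10',dict(cover_rib=.05))
print('cover',fit([(c,'wrist',grad(w))],[(.06,.031,.022)],[.538,.018,-1]))
print('rib',fit([(c,'wrist',grad(w))],[(.006,.013,.05)],[.538,.018,-1]))
go(.5377,.0182,.038,89.1)
E
```

```text
{'time': 19.75, 'position': [0.5382, 0.0172, 0.1013], 'eef_rot': [-179.9882, -0.007, 89.2205], 'joint_positions': [-6.7136, 18.8069, -16.7749, 54.4306, 0.0057, 84.0659], 'contact_force': [-0.4744, -0.5518, -0.05], 'grip_width': 0.0852, 'gripper_force': 0.0}
cover_rib 0.71 [  9.5 178.9] [0.3409 0.066 ]
cover_rib 0.65 [275.2 245. ] [0.5381 0.0162]
cover (array([537.28259192,  18.50491924,  -0.81955811]), np.float64(-37.3887939453125))
rib (array([537.89866832,  18.40427294,  -1.51994402]), np.float64(-11.738317489624023))
turn [0.0021 0.0001 0.0011] shift after [ 1.1 -1.4 64.2] before [ 1.1 -1.5 64.2]
```

Call:
send_rows:
  motion:
    - {"wx":0,"wy":0,"wz":0,"tx":1,"ty":-0.5,"tz":20,"gripper":0.7}
    - {"wx":0,"wy":0,"wz":0,"tx":0,"ty":0,"tz":20,"gripper":0.6}
    - {"wx":0,"wy":0,"wz":0,"tx":0,"ty":0,"tz":15,"gripper":0.6}
    - {"wx":0,"wy":0,"wz":0,"tx":0,"ty":0,"tz":8,"gripper":0.6}
    - {"wx":0,"wy":0,"wz":0,"tx":0,"ty":0,"tz":0,"gripper":0.4}
    - {"wx":0,"wy":0,"wz":0,"tx":0,"ty":0,"tz":0,"gripper":0.2}
    - {"wx":0,"wy":0,"wz":0,"tx":0,"ty":0,"tz":0,"gripper":0}
    - {"wx":0,"wy":0,"wz":0,"tx":0,"ty":0,"tz":0,"gripper":0}
    - {"wx":0,"wy":0,"wz":0,"tx":0,"ty":0,"tz":0,"gripper":0}
  squeeze: 35

```text
time: 20.75
position: [0.5386, 0.0179, 0.0392]
eef_rot: [179.9, 0.0, 89.0]
contact_force: [0.1, 1.5, 5.0]
grip_width: 0.0111
gripper_force: 36.6
```

The rib is gripped, so I'll lift.

Call:
send_rows:
  motion:
    - {"wx":0,"wy":0,"wz":0,"tx":0,"ty":0,"tz":-5,"gripper":0}
    - {"wx":0,"wy":0,"wz":0,"tx":0,"ty":0,"tz":-15,"gripper":0}
    - {"wx":0,"wy":0,"wz":0,"tx":0,"ty":0,"tz":-25,"gripper":0}
    - {"wx":0,"wy":0,"wz":0,"tx":0,"ty":0,"tz":-25,"gripper":0}
    - {"wx":0,"wy":0,"wz":0,"tx":0,"ty":0,"tz":-20,"gripper":0}
    - {"wx":0,"wy":0,"wz":0,"tx":0,"ty":0,"tz":0,"gripper":0}
    - {"wx":0,"wy":0,"wz":0,"tx":0,"ty":0,"tz":0,"gripper":0}
    - {"wx":0,"wy":0,"wz":0,"tx":0,"ty":0,"tz":0,"gripper":0}

```text
time: 21.55
position: [0.5366, 0.0181, 0.1265]
eef_rot: [-179.9, -0.0, 89.0]
contact_force: [0.4, -0.5, -1.5]
grip_width: 0.011
gripper_force: 35.6
```

```bash
python3 - <<'E'
from trayfit import *
c,w=look('w11',dict(cover_rib=.14))
s=get_state(); p=s['position']
print('cover',fit([(c,'wrist',grad(w))],[(.06,.031,p[2]-.0172)],[.538,.018,-1]))
go(.5419,-.1687,p[2],70.6)
E
```

```text
{'time': 21.55, 'position': [0.5366, 0.0181, 0.1265], 'eef_rot': [-179.8611, -0.0187, 89.0221], 'joint_positions': [-6.6357, 17.5063, -14.7381, 57.8956, 0.0049, 84.3421], 'contact_force': [0.3744, -0.4718, -1.4585], 'grip_width': 0.011, 'gripper_force': 35.5781}
cover_rib 0.92 [275.  300.1] [0.5366 0.0203]
cover_rib 0.63 [ 30.4 173.9] [0.4255 0.0807]
cover (array([536.77470142,  19.71821409,  -0.85330527]), np.float64(-23.093229293823242))
turn [-2.800e-03  1.000e-04  3.216e-01] shift after [-174.5   67.1    0. ] before [-1.867e+02  8.500e+00 -1.000e-01]
```

Call:
send_rows:
  motion:
    - {"wx":0,"wy":0,"wz":0,"tx":-15,"ty":0.5,"tz":0,"gripper":0}
    - {"wx":0,"wy":0,"wz":0,"tx":-30,"ty":1.5,"tz":0,"gripper":0}
    - {"wx":0,"wy":0,"wz":0,"tx":-40,"ty":2,"tz":0,"gripper":0}
    - {"wx":0,"wy":0,"wz":0,"tx":-40,"ty":2,"tz":0,"gripper":0}
    - {"wx":0,"wy":0,"wz":0,"tx":-35,"ty":1.5,"tz":0,"gripper":0}
    - {"wx":0,"wy":0,"wz":0,"tx":-18,"ty":1,"tz":0,"gripper":0}
    - {"wx":0,"wy":0,"wz":0.1,"tx":-9.5,"ty":0,"tz":0,"gripper":0}
    - {"wx":0,"wy":0,"wz":0.12,"tx":0,"ty":0,"tz":0,"gripper":0}
    - {"wx":0,"wy":0,"wz":0.102,"tx":0,"ty":0,"tz":0,"gripper":0}
    - {"wx":0,"wy":0,"wz":0,"tx":0,"ty":0,"tz":0,"gripper":0}

```text
time: 22.65
position: [0.5425, -0.1698, 0.1274]
eef_rot: [-179.9, -0.0, 70.5]
contact_force: [-0.3, 0.1, -3.1]
grip_width: 0.0114
gripper_force: 35.5
```

Call:
send_rows:
  motion:
    - {"wx":0,"wy":0,"wz":0,"tx":0,"ty":0,"tz":0,"gripper":0}
    - {"wx":0,"wy":0,"wz":0,"tx":0,"ty":0,"tz":15,"gripper":0}
    - {"wx":0,"wy":0,"wz":0,"tx":0,"ty":0,"tz":8,"gripper":0}
    - {"wx":0,"wy":0,"wz":0,"tx":0,"ty":0,"tz":0,"gripper":0}
    - {"wx":0,"wy":0,"wz":0,"tx":0,"ty":0,"tz":0,"gripper":0}
    - {"wx":0,"wy":0,"wz":0,"tx":0,"ty":0,"tz":0,"gripper":0}

```text
time: 23.25
position: [0.5433, -0.1697, 0.1055]
eef_rot: [180.0, -0.0, 70.6]
contact_force: [0.4, -0.5, -0.9]
grip_width: 0.0114
gripper_force: 35.5
```

```bash
python3 - <<'E'
from trayfit import *
c,w=look('w12',dict(tray_free=0,cover_rib=.11))
p=get_state()['position']
g=grad(w)
print('cover',fit([(c,'wrist',g)],[(.06,.031,p[2]-.0172)],[.5415,-.169,-19.4]))
print('tray',fit([(c,'wrist',g)],[(.07,.039,.044)],[.5419,-.1687,-19.4]))
print('tray2',fit([(c,'wrist',g)],[(.07,.039,.044),(.066,.035,.044)],[.5419,-.1687,-19.4]))
go(.5419,-.1690,.0402,70.6)
E
```

```text
{'time': 23.25, 'position': [0.5433, -0.1697, 0.1055], 'eef_rot': [179.9605, -0.0004, 70.6051], 'joint_positions': [-25.4236, 21.6448, -11.9067, 56.4093, 0.0046, 83.9714], 'contact_force': [0.4129, -0.4933, -0.896], 'grip_width': 0.0114, 'gripper_force': 35.4608}
tray_free 0.92 [270.3 216.8] [ 0.5391 -0.1701]
tray_free 0.46 [278.9 267.4] [ 0.5308 -0.2143]
cover_rib 0.84 [277.9 301.9] [ 0.5429 -0.1747]
cover (array([ 544.11329792, -168.10499335,  -19.40833738]), np.float64(-21.59884262084961))
tray (array([ 541.92722445, -168.68018771,  -19.37791544]), np.float64(-15.783473014831543))
tray2 (array([ 541.92825744, -168.6833499 ,  -19.41437227]), np.float64(-13.065359115600586))
turn [ 0.0009 -0.     -0.0002] shift after [ 0.2 -1.6 65.3] before [ 0.2 -1.7 65.3]
```

Call:
send_rows:
  motion:
    - {"wx":0,"wy":0,"wz":0,"tx":-0.5,"ty":-1.8,"tz":0,"gripper":0}
    - {"wx":0,"wy":0,"wz":0,"tx":0,"ty":0,"tz":8,"gripper":0}
    - {"wx":0,"wy":0,"wz":0,"tx":0,"ty":0,"tz":10,"gripper":0}
    - {"wx":0,"wy":0,"wz":0,"tx":0,"ty":0,"tz":7,"gripper":0}
    - {"wx":0,"wy":0,"wz":0,"tx":0,"ty":0,"tz":7,"gripper":0}
    - {"wx":0,"wy":0,"wz":0,"tx":0,"ty":0,"tz":7,"gripper":0}
    - {"wx":0,"wy":0,"wz":0,"tx":0,"ty":0,"tz":0,"gripper":0}
    - {"wx":0,"wy":0,"wz":0,"tx":0,"ty":0,"tz":0,"gripper":0}

```text
time: 24.2
position: [0.541, -0.1694, 0.0657]
eef_rot: [-180.0, -0.0, 70.6]
contact_force: [-0.3, -0.3, -0.9]
grip_width: 0.0109
gripper_force: 35.5
```

Call:
send_rows:
  motion:
    - {"wx":0,"wy":0,"wz":0,"tx":0,"ty":0,"tz":6,"gripper":0}
    - {"wx":0,"wy":0,"wz":0,"tx":0,"ty":0,"tz":6,"gripper":0}
    - {"wx":0,"wy":0,"wz":0,"tx":0,"ty":0,"tz":6,"gripper":0}
    - {"wx":0,"wy":0,"wz":0,"tx":0,"ty":0,"tz":4,"gripper":0}
    - {"wx":0,"wy":0,"wz":0,"tx":0,"ty":0,"tz":0,"gripper":0}
    - {"wx":0,"wy":0,"wz":0,"tx":0,"ty":0,"tz":0,"gripper":0}

```text
time: 24.8
position: [0.5411, -0.1694, 0.0438]
eef_rot: [-180.0, -0.0, 70.6]
contact_force: [0.2, -0.3, -1.2]
grip_width: 0.0113
gripper_force: 35.5
```

No wall contact. Last few millimetres now.

Call:
send_rows:
  motion:
    - {"wx":0,"wy":0,"wz":0,"tx":0,"ty":0,"tz":1,"gripper":0}
    - {"wx":0,"wy":0,"wz":0,"tx":0,"ty":0,"tz":1,"gripper":0}
    - {"wx":0,"wy":0,"wz":0,"tx":0,"ty":0,"tz":1,"gripper":0}
    - {"wx":0,"wy":0,"wz":0,"tx":0,"ty":0,"tz":0,"gripper":0}

```text
time: 25.2
position: [0.5411, -0.1694, 0.0409]
eef_rot: [-180.0, -0.0, 70.6]
contact_force: [-0.5, -1.3, -0.7]
grip_width: 0.0116
gripper_force: 35.5
```

Call:
send_rows:
  motion:
    - {"wx":0,"wy":0,"wz":0,"tx":0,"ty":0,"tz":0.6,"gripper":0}
    - {"wx":0,"wy":0,"wz":0,"tx":0,"ty":0,"tz":0.4,"gripper":0}
    - {"wx":0,"wy":0,"wz":0,"tx":0,"ty":0,"tz":0,"gripper":0}

```text
time: 25.5
position: [0.5412, -0.1694, 0.0402]
eef_rot: [180.0, -0.0, 70.6]
contact_force: [-0.6, -0.5, 0.2]
grip_width: 0.0111
gripper_force: 35.8
```

Call:
send_rows:
  motion:
    - {"wx":0,"wy":0,"wz":0,"tx":0,"ty":0,"tz":0.5,"gripper":0}
    - {"wx":0,"wy":0,"wz":0,"tx":0,"ty":0,"tz":0,"gripper":0}

```text
time: 25.7
position: [0.5412, -0.1695, 0.0402]
eef_rot: [180.0, 0.0, 70.6]
contact_force: [-2.8, 0.6, 5.2]
grip_width: 0.0113
gripper_force: 36.5
```

Seated on the tray floor, 5 N of contact. I'll open slightly so the fingers stay inside the walls, then rise straight up.

Call:
send_rows:
  motion:
    - {"wx":0,"wy":0,"wz":0,"tx":0,"ty":0,"tz":0,"gripper":0.25}
    - {"wx":0,"wy":0,"wz":0,"tx":0,"ty":0,"tz":0,"gripper":0.4}
    - {"wx":0,"wy":0,"wz":0,"tx":0,"ty":0,"tz":0,"gripper":0.4}
    - {"wx":0,"wy":0,"wz":0,"tx":0,"ty":0,"tz":0,"gripper":0.4}
    - {"wx":0,"wy":0,"wz":0,"tx":0,"ty":0,"tz":-10,"gripper":0.4}
    - {"wx":0,"wy":0,"wz":0,"tx":0,"ty":0,"tz":-25,"gripper":0.4}
    - {"wx":0,"wy":0,"wz":0,"tx":0,"ty":0,"tz":-40,"gripper":0.4}
    - {"wx":0,"wy":0,"wz":0,"tx":-20,"ty":0,"tz":-30,"gripper":0.4}
    - {"wx":0,"wy":0,"wz":0,"tx":-25,"ty":0,"tz":0,"gripper":0.4}
    - {"wx":0,"wy":0,"wz":0,"tx":0,"ty":0,"tz":0,"gripper":0.4}

```text
time: 26.7
position: [0.5267, -0.2145, 0.1468]
eef_rot: [179.8, 0.1, 70.4]
contact_force: [0.1, 0.8, -0.6]
grip_width: 0.0343
gripper_force: 0.0
```

Call:
send_rows:
  motion:
    - {"wx":0,"wy":0,"wz":0,"tx":0,"ty":0,"tz":0,"gripper":0.4}
    - {"wx":0,"wy":0,"wz":0,"tx":0,"ty":0,"tz":0,"gripper":0.4}
    - {"wx":0,"wy":0,"wz":0,"tx":0,"ty":0,"tz":0,"gripper":0.4}

```text
time: 27.0
position: [0.5259, -0.211, 0.1439]
eef_rot: [-179.9, -0.0, 70.6]
contact_force: [-0.7, 0.6, 0.8]
grip_width: 0.0343
gripper_force: 0.0
```

```bash
python3 - <<'E'
from trayfit import *
c,w=look('w13',dict(cover_rib=.051,tray_free=0,lock_fin=.0955))
g=grad(w)
for z in (.019,.023,.03): print('cover',z,fit([(c,'wrist',g)],[(.06,.031,z)],[.5419,-.1690,-19.4]))
look('t13',dict(cover_rib=.051,lock_fin=.0955,spool=0,marker=0,flux=0,iron_stand=0),'top')
E
```

```text
{'time': 27.0, 'position': [0.5259, -0.211, 0.1439], 'eef_rot': [-179.9226, -0.0318, 70.6259], 'joint_positions': [-29.9806, 19.7895, -8.8482, 61.4443, 0.017, 79.3935], 'contact_force': [-0.7029, 0.5941, 0.7655], 'grip_width': 0.0343, 'gripper_force': 0.0}
cover_rib 0.88 [277.8 161.3] [ 0.5419 -0.1702]
cover 0.019 (array([ 541.55332036, -169.32006826,  -19.29585943]), np.float64(-31.959516525268555))
cover 0.023 (array([ 540.64576163, -168.57574218,  -19.32599314]), np.float64(-30.819904327392578))
cover 0.03 (array([ 541.74194752, -168.97760207,  -19.34794287]), np.float64(-27.939664840698242))
{'time': 27.2, 'position': [0.5262, -0.2113, 0.1442], 'eef_rot': [-179.9649, -0.0158, 70.6188], 'joint_positions': [-29.9964, 19.7852, -8.8182, 61.434, 0.009, 79.3848], 'contact_force': [0.3043, -0.3245, -0.0074], 'grip_width': 0.0343, 'gripper_force': 0.0}
cover_rib 0.94 [359.2 206.8] [ 0.5456 -0.1719]
cover_rib 0.87 [286.7 274. ] [0.3374 0.0513]
lock_fin 0.68 [209.2 198.7] [0.566  0.2861]
spool 0.71 [233.8 170.6] [0.6627 0.2214]
marker 0.6 [399.9 155.7] [ 0.7124 -0.3107]
marker 0.52 [306.8 146.9] [ 0.7398 -0.0127]
flux 0.65 [398.6 155.9] [ 0.7117 -0.3066]
iron_stand 0.76 [345.5 142.7] [ 0.7537 -0.1367]
```

```bash
python3 -c "
from station import *
print(job_done())"
```

```text
the job is handed in; nothing more can be done
None
```

I've handed the job in at about 27 s of the 69 s limit: the lock is at its stop, the button was pressed fully down, and the cover was lifted off, laid on the black mat, then regripped by its rib and set down and released in the empty tray; the final camera fit put the cover within 2 mm of the tray centre, but I did not precisely re-measure the spool, marker, bottle and iron stand, and no verdict came back.

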